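Load the sprung check scale to its set mark

ROBOT

A 6-joint arm with a two-finger parallel gripper is mounted at the origin on a cart in front of the work surface, level with it; the furniture and walls round the work are solid. World frame = base frame: x ahead of the robot, y to its left, z up, the work surface at z = 0. Lengths are in mm, angles in rad, forces in N, time in s.
With the tool pointing down it reaches from about 275 to 1000 mm from the base axis. Payload 8.4 kg.
Tool frame: the origin (TCP) lies midway between the tips of the shut fingers; the grasp point (between the pads) lies 19 mm behind it; z points along the fingers, y is the line along which they close (so a half turn about z gives the same grasp; the last joint's range is limited). The gripper opens to 85 mm and grips with 20 to 120 N. Pads are 22 mm wide; open, the fingers measure 114 mm over their backs; the gripper's body (76 mm by 85 mm) begins 54 mm behind the grasp point. The pads swing forward as they close: fully open they stand 13 mm farther back than shut.
Start: joints at [-1.305, 0.353, 1.633, -0, 1.155, -0.002], TCP at [165.38, -602.725, 192.781] pointing down, gripper open.
Joint ranges: [-2.63, 2.63], [-0.92, 2.1], [0.06, 2.66], [-1.3, 4.44], [0, 2.69], [-3.02, 3.02]. Speed limits (rad/s): [2.22, 2.22, 2.79, 3.14, 3.14, 3.14].

INTERFACE

Orientations are given as [roll, pitch, yaw] about the fixed x, y, z axes, in that order (R = Rz(yaw) Ry(pitch) Rx(roll)).
In Python, from rig import telemetry, optics, r gives the robot as it stands.
- The arm moves only by the tool play_rows, never from a script. Its arguments are lists of equal length, an entry for each row: "dp": the shift along the tool's x, y, z in units of 40 mm (1.0 is 40 mm), a list of three; "rot": the turn, a rotation vector about the tool's x, y, z in units of 6 degrees (1.0 is 6 degrees), a list of three. In form: {"dp": [[tx, ty, tz], ...], "rot": [[ax, ay, az], ...]}. A call has 1 to 5 rows; each row is the pose to reach, as a shift and turn from the pose commanded when the call began, along the tool's axes at that moment; what a row does not reach only later rows make up. A row lasts 1/12 s, in which the tool goes at most 41.7 mm and 7.16 degrees, less where a joint would pass 70% of its speed; a pose out of reach is approached as far as the arm can. A call with a gripper value outside its range is refused whole. "fingers" is the opening, from 0 (shut) to 1 (fully open), set as the call begins (left out, the last holds). The fingers move at their own pace and stop on an object; "grip_force" is the grip in N (left out, the last holds). Time passes only in rows, so rows that repeat a pose let the fingers close. It gives the time, the measured TCP pose, the force, the opening and the grip force at its end, in the units of the state.
- telemetry.sense(): the state, without advancing time (a new reading comes with each control period).
- optics.grab_frame(name): name is "scene" or "top"; returns a dict with "color" (480x640x3 uint8, red, green, blue), "mtx" (3x3 intrinsics, pixels), "R" (3x3) and "t" (3): a world point X has camera coordinates R X + t. Camera axes: x right, y down, z forward; pixel columns grow to the right and rows downward; lengths in mm; the calibration is good to about 2 mm. A picture is of the moment at which its call begins. There is no depth.
- r.sign_off(): hands the job in; it is judged then, once.
The state is a dict: "clock": time; "qpos": joint angles; "qvel": joint speeds; "joint_efforts": joint torques, N m; "eef_pos": TCP position; "tcp_rot": TCP orientation; "contact_force": force on the tool from outside, world axes, zero at the start; "wrist_torque": the same for the moment, N m; "opening": opening from 0.0 (shut) to 1.0 (fully open); "grasp_force": force on a finger pad.
Only numpy, scipy, OpenCV 4.12 (cv2) and the standard library are available. Lean on these libraries where they do the work, as an engineer would, in place of code of your own. Each camera call takes 0.05 s, during which the arm holds its last target. There are 200 camera calls.

TASK

Test the sprung check scale at the load its clip is set to: stand one or both of the plain steel weights on its pan, so that the pan's pointer comes to rest between the two prongs of the clip on the column. Set the weights down gently, upright, without dropping them; leave the clip as it is set, and leave a weight you do not need standing on the bench.

Things in the scene. Friction and masses are not known exactly. Their poses are not given: they have to be found in the camera images.
- small_weight: Small steel test weight, exactly 150 g: upright cylinder 26 mm in diameter and 34 mm high with a small knob on top (16 mm in diameter, total height 46 mm). On the pan it lowers the pan by 15 mm. Origin at the centre of its underside, z up.
- large_weight: Large steel test weight, exactly 300 g: same shape and height as the small one (cylinder 34 mm high, 46 mm with the knob) but 38 mm in diameter. On the pan it lowers the pan by 30 mm; together the two lower it by 45 mm. Origin at the centre of its underside, z up.
- check_pan: Flat round steel pan of the check scale, 140 mm in diameter, on a damped spring above a grey base 150 mm square. It only moves up and down, never tilts, and settles in 1.5 s. Empty, its top is 115 mm above the bench; it can sink 62 mm, 1 mm per 10 g. Origin: centre of its top, z up, y towards the column (104 mm away, 140 mm high). Both weights fit side by side, 30 mm either side of the centre.
- mark (a point): Midpoint between the two level prongs of the dark steel clip on the scale's graduated column; the prongs are 20 mm apart, one 10 mm above this point, one 10 mm below. A thin pointer reaches from the pan's rim to the column at the height of the pan's top, so it is at this point when the pan's top is at this height. The clip is set 14 to 47 mm below the empty pan's top and grips firmly.
There are look-alikes about, which are no part of the job. What is shaped like the small_weight but yellow is not meant.

How it is judged (in metres and radians):
At the end, for the whole second after the job is handed in: The pan is at rest with its pointer between the prongs, within 10 mm above or below their midpoint; at least one steel weight stands upright (within 10 degrees) on the pan, and each weight stands upright on the pan or on the bench, released and at rest (z of check_pan in the frame of mark between -0.01 and 0.01 m and ((horizontal distance between small_weight and check_pan below 0.07 m and z of small_weight in the frame of check_pan between -0.006 and 0.006 m and angle between small_weight's own z axis and vertical below 0.17 rad) or (horizontal distance between large_weight and check_pan below 0.07 m and z of large_weight in the frame of check_pan between -0.006 and 0.006 m and angle between large_weight's own z axis and vertical below 0.17 rad)) and ((horizontal distance between small_weight and check_pan below 0.07 m and z of small_weight in the frame of check_pan between -0.006 and 0.006 m and angle between small_weight's own z axis and vertical below 0.17 rad) or (height (world z) of small_weight between -0.006 and 0.006 m and angle between small_weight's own z axis and vertical below 0.17 rad)) and ((horizontal distance between large_weight and check_pan below 0.07 m and z of large_weight in the frame of check_pan between -0.006 and 0.006 m and angle between large_weight's own z axis and vertical below 0.17 rad) or (height (world z) of large_weight between -0.006 and 0.006 m and angle between large_weight's own z axis and vertical below 0.17 rad)) and linear speed of each of small_weight, large_weight, check_pan below 0.02 m/s); the robot touches nothing.
It fails at once if a weight is dropped on the pan or the pan is struck (the pan moves faster than 0.4 m/s) (linear speed of check_pan above 0.4 m/s).
It fails at once if the clip is shifted by more than 6 mm (distance of mark from where it was at the start of the episode above 0.006 m).
It also fails if it takes over 64 s, if anything falls off the work surface, if the arm or the gripper's body presses on something with over 40 N, if the wrist force passes 120 N, or if a joint passes its speed limit or range.

## Working session

There is one attempt and no reset: what is moved stays moved. The work goes in short steps, Python scripts to look and compute and a tool call to move; the robot and the scene stay as the last step left them, time stands still between calls to the robot, and variables do not carry over. Pictures are saved under pics/ and viewed, at most 10 in all, crops included, and the job is handed in when it is done.

Besides the shell and the picture viewer there is one more tool, called after "Request:" as a command line: name --argument value ..., lists and objects as JSON in quotes. play_rows: Moves the arm, as the interface text tells. Its arguments: {"type":"object","properties":{"dp":{"type":"array"},"rot":{"type":"array"},"fingers":{"type":"number"},"grip_force":{"type":"number"}},"required":["dp","rot"]}

```bash
mkdir -p pics
cat > h.py <<'E'
import numpy as np,cv2
from rig import telemetry,optics,r
def grab(n,f):
    d=optics.grab_frame(n); cv2.imwrite('pics/'+f,d['color'][:,:,::-1]); np.savez('pics/'+f[:-4]+'.npz',**{k:np.array(d[k]) for k in('color','mtx','R','t')}); return d
def load(f): return dict(np.load('pics/'+f+'.npz'))
def proj(d,X):
    c=d['R']@np.array(X,float)+np.ravel(d['t']); p=d['mtx']@c; return p[:2]/p[2]
def ray(d,uv):
    v=d['R'].T@np.linalg.solve(d['mtx'],[*uv,1.]); return -d['R'].T@np.ravel(d['t']),v/np.linalg.norm(v)
def atz(d,uv,z):
    o,v=ray(d,uv); return o+v*(z-o[2])/v[2]
def tri(obs):
    A=0;b=0
    for d,uv in obs:
        o,v=ray(d,uv);P=np.eye(3)-np.outer(v,v);A=A+P;b=b+P@o
    X=np.linalg.solve(A,b); return X,[np.round(proj(d,X)-uv,1) for d,uv in obs]
E
python3 - <<'E'
from h import *
for n in('scene','top'):
    d=grab(n,n+'0.png'); print(n,-d['R'].T@np.ravel(d['t']),d['mtx'][0,0],d['R'][2])
s=telemetry.sense();print(s)
E
```

```text
scene [-225.0777587  -510.81889608  701.54160582] 559.3137843329176 [ 0.67442976  0.47000124 -0.56942369]
top [415.52098209  28.06962635 973.67868068] 505.6735729238927 [ 0.12150421 -0.03018903 -0.99213172]
{'clock': 0.1, 'qpos': array([-1.30542387e+00,  3.53617476e-01,  1.63406607e+00,  1.73838094e-05,
        1.15517636e+00, -2.39951305e-03]), 'qvel': array([-9.16220990e-04, -1.25636390e-03, -1.87230816e-03, -9.64787793e-05,
        1.00613775e-03, -6.45917283e-04]), 'joint_efforts': array([ 9.45967840e-04, -6.06356406e+01, -3.42820680e+01,  6.45025307e-05,
        4.06809209e-03,  1.14256713e-05]), 'eef_pos': array([ 165.24640602, -602.26733163,  192.10997552]), 'tcp_rot': array([-3.14032544e+00, -1.89357087e-05,  2.67764930e-01]), 'contact_force': array([0.08226558, 0.27240949, 1.49161307]), 'wrist_torque': array([ 0.01332035,  0.0279631 , -0.02253446]), 'grasp_force': 0.0, 'opening': 0.9974729961861829}
```

View pics/scene0.png

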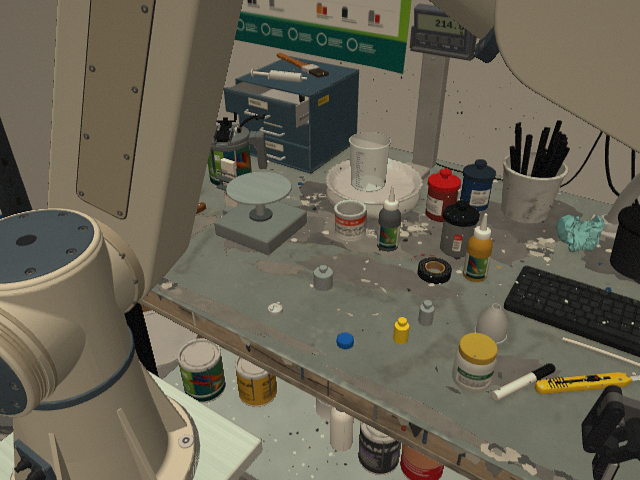

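View pics/top0.png

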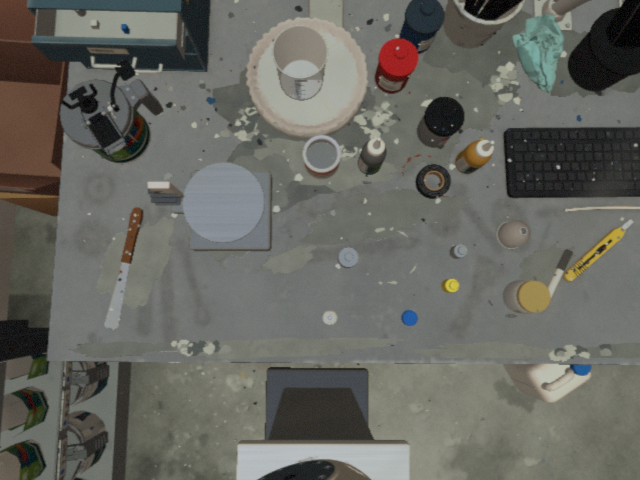

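The large steel weight is at scene (323,277) / top (348,257), and the small grey one is at scene (427,312) / top (460,251). The look-alikes are yellow (scene 401,330, same shape but excluded by colour) and a grey bulb (493,323; no cylinder or knob). The pan is at top (224,203). The column at top (165,190) is hidden by the arm in the scene view. I'll confirm with one enlarged crop.

Run:
```python
from h import *
s=load('scene0')['color'];t=load('top0')['color']
R=lambda a,w,h:cv2.resize(a,(w,h),interpolation=cv2.INTER_CUBIC)
A=np.vstack([np.hstack([R(s[255:305,290:355],390,300),R(s[290:340,390:455],390,300)]),np.hstack([R(t[235:275,322:374],390,300),R(t[150:250,140:270],390,300)])])
cv2.imwrite('pics/crop1.png',A[:,:,::-1])
S,T=load('scene0'),load('top0')
for n,a,b in(('large',(323,268),(348,256)),('small',(427,303),(460,250)),):
    print(n,*tri([(S,a),(T,b)]))
print('pan',*tri([(S,(259,190)),(T,(224,203))]))
for z in(140,115):print('col',atz(T,(165,185),z))
```

```text
large [492.99459539 -40.35606146  40.34143695] [array([ 0.7, -0.1]), array([-0.5,  0.4])]
small [ 507.48031    -250.45360127   41.261931  ] [array([ 0.2, -0.1]), array([-0.2,  0.1])]
pan [577.15261991 180.03648362 104.88560579] [array([ 0.4, -0. ]), array([-0.4,  0.3])]
col [599.93456525 272.01616779 140.        ]
col [605.46468098 279.33153243 115.        ]
```

View pics/crop1.png

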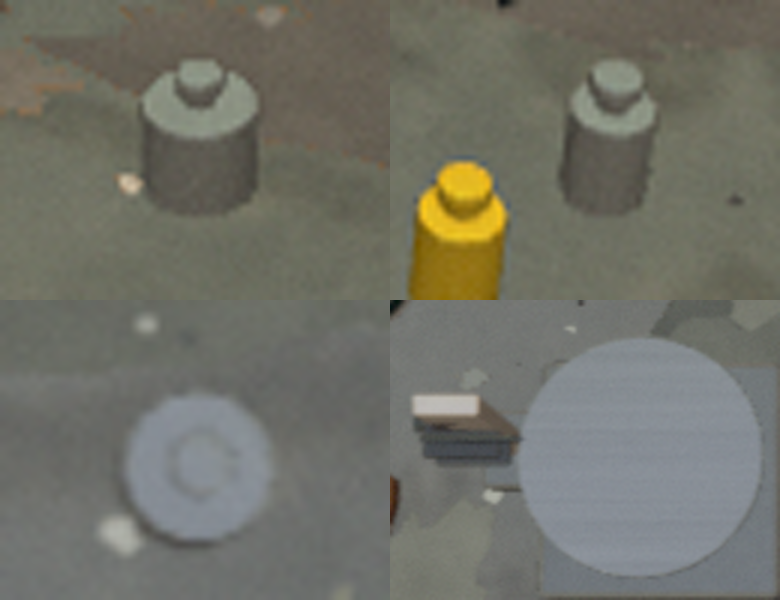

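The crop confirms the bare steel weights: large at left, small grey at right next to the yellow one. The knob tops triangulate to about 41–46 mm high. Next I'll move over the large weight, which should also uncover the column.

```bash
cat >> h.py <<'E'
from scipy.spatial.transform import Rotation as Ro
def go(x,y,z,yaw=None):
    s=telemetry.sense(); R=Ro.from_euler('xyz',s['tcp_rot'])
    print('dp',np.round(R.inv().apply(np.array([x,y,z])-s['eef_pos'])/40,3),end=' ')
    if yaw is not None: print('rot',np.round((R.inv()*Ro.from_euler('xyz',[np.pi,0,yaw])).as_rotvec(degrees=True)/6,3),end=' ')
    print(s['clock'],np.round(s['eef_pos'],1),np.round(s['tcp_rot'],3))
E
python3 -c "
from h import *
go(493,-41,170,0)"
```

```text
dp [ 11.614 -11.363   0.567] rot [-1.200e-02  1.000e-03  2.557e+00] 0.1 [ 165.2 -602.3  192.1] [-3.14  -0.     0.268]
```

Request:
play_rows --dp '[[0.7,-0.7,0],[1.4,-1.4,0],[2.1,-2.1,0],[2.8,-2.8,0],[3.5,-3.5,0]]' --rot '[[0,0,0.6],[0,0,1.2],[0,0,1.8],[0,0,2.4],[0,0,2.56]]' --fingers 1

```text
clock: 0.52
eef_pos: [263.6, -428.8, 192.4]
tcp_rot: [-3.141, 0.0, -0.005]
contact_force: [0.9, 0.4, -0.7]
opening: 1.0
grasp_force: 0.0
```

```bash
python3 -c "
from h import *
go(493,-41,170,0)"
```

```text
dp [ 5.69  -9.721  0.565] rot [-0.006  0.002 -0.044] 0.5167 [ 263.6 -428.8  192.4] [-3.141  0.    -0.005]
```

Request:
play_rows --dp '[[0.5,-0.88,0.05],[1.0,-1.75,0.1],[1.5,-2.6,0.15],[2.0,-3.5,0.2],[2.5,-4.4,0.25]]' --rot '[[0,0,0],[0,0,0],[0,0,0],[0,0,0],[0,0,0]]'

```text
clock: 0.93
eef_pos: [363.8, -252.9, 182.7]
tcp_rot: [3.142, -0.0, -0.001]
contact_force: [1.0, 0.1, -0.4]
opening: 0.996
grasp_force: 0.0
```

Request:
play_rows --dp '[[0.5,-0.88,0.05],[1.0,-1.75,0.1],[1.5,-2.6,0.15],[2.0,-3.5,0.2],[2.5,-4.4,0.25]]' --rot '[[0,0,0],[0,0,0],[0,0,0],[0,0,0],[0,0,0]]'

```text
clock: 1.35
eef_pos: [463.9, -76.7, 172.7]
tcp_rot: [3.141, -0.0, -0.0]
contact_force: [1.2, -0.3, 0.3]
opening: 1.002
grasp_force: 0.0
```

Request:
play_rows --dp '[[0.4,-0.6,0],[0.68,-0.9,0],[0.68,-0.9,0]]' --rot '[[0,0,0],[0,0,0],[0,0,0]]'

```text
clock: 1.6
eef_pos: [492.5, -40.2, 172.6]
tcp_rot: [-3.141, -0.001, 0.003]
contact_force: [0.0, -0.9, -0.3]
opening: 1.0
grasp_force: 0.0
```

```bash
python3 -c "
from h import *
go(493,-41,25,0)
grab('scene','scene1.png')"
```

```text
dp [0.01  0.021 3.691] rot [-0.005 -0.008  0.026] 1.6 [492.5 -40.2 172.6] [-3.141e+00 -1.000e-03  3.000e-03]
```

View pics/scene1.png

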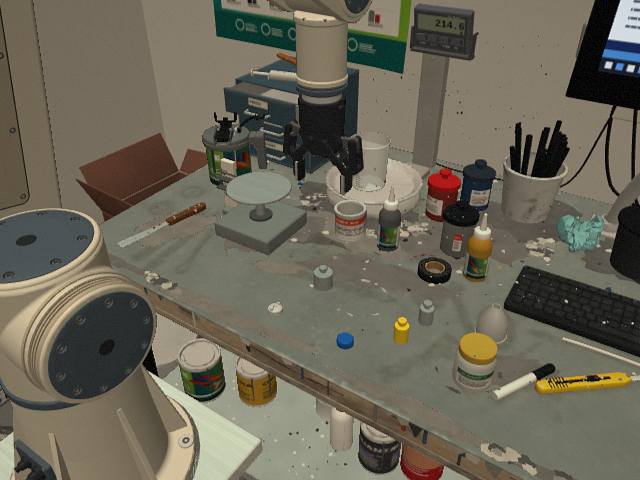

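The arm now hovers above the weights and the column is visible near (231,170). I'll enlarge it.

Run:
```python
from h import *
s=load('scene1')['color'];t=load('top0')['color']
R=lambda a,w,h:cv2.resize(a,(w,h),interpolation=cv2.INTER_CUBIC)
A=np.hstack([R(s[150:210,210:250],400,600),R(t[170:230,150:190],400,600)])
cv2.imwrite('pics/crop2.png',A[:,:,::-1])
S,T=load('scene1'),load('top0')
```

```text
(no output)
```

View pics/crop2.png

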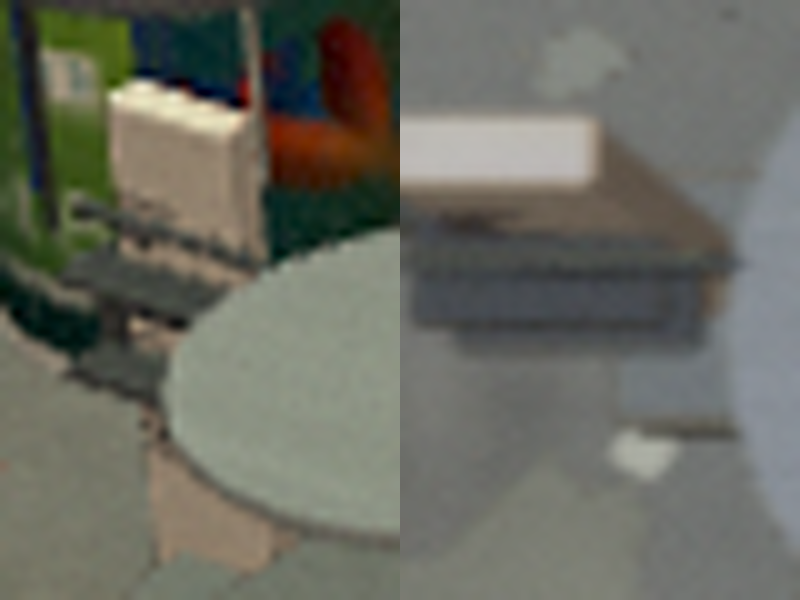

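The scene crop shows the thin pointer about 4 px above the upper prong's bar, with the lower prong around crop (110,370). The column's cream face is behind them. One more enlarged pair will let me match ends for triangulation.

Run:
```python
from h import *
s=load('scene1')['color'];t=load('top0')['color']
R=lambda a,w,h:cv2.resize(a,(w,h),interpolation=cv2.INTER_CUBIC)
A=np.hstack([R(s[165:195,212:237],400,480),R(t[184:214,143:168],400,480)])
A=cv2.convertScaleAbs(A,alpha=1.6,beta=0)
cv2.imwrite('pics/crop3.png',A[:,:,::-1])
S,T=load('scene1'),load('top0')
# predicted spot of points along column axis side, for candidate heights
P=np.array(tri([(S,(259,190)),(T,(224,203))])[0])
for r in (70,85,104,120):
  for z in(115,105,95,85,75,65):
    # direction 0..: pan-y approx
    X=[577+r*0.0+0, 180+r, z]; print(r,z,proj(S,X).round(1),proj(T,X).round(1))
```

```text
70 115 [234.2 177.5] [181.5 201.6]
70 105 [234.6 181.5] [182.9 202.7]
70 95 [235.  185.4] [184.4 203.8]
70 85 [235.4 189.3] [185.8 204.8]
70 75 [235.8 193.2] [187.1 205.8]
70 65 [236.2 197.1] [188.5 206.8]
85 115 [229.  175.7] [172.6 201.5]
85 105 [229.5 179.7] [174.2 202.6]
85 95 [229.9 183.6] [175.7 203.6]
85 85 [230.3 187.6] [177.2 204.7]
85 75 [230.7 191.4] [178.7 205.7]
85 65 [231.2 195.3] [180.1 206.7]
104 115 [222.6 173.5] [161.4 201.3]
104 105 [223.  177.5] [163.1 202.4]
104 95 [223.5 181.4] [164.8 203.5]
104 85 [223.9 185.3] [166.4 204.5]
104 75 [224.4 189.2] [167.9 205.5]
104 65 [224.8 193. ] [169.5 206.5]
120 115 [217.2 171.7] [152.  201.1]
120 105 [217.7 175.7] [153.8 202.2]
120 95 [218.2 179.6] [155.5 203.3]
120 85 [218.6 183.4] [157.2 204.4]
120 75 [219.1 187.3] [158.9 205.4]
120 65 [219.6 191.1] [160.5 206.4]
```

View pics/crop3.png

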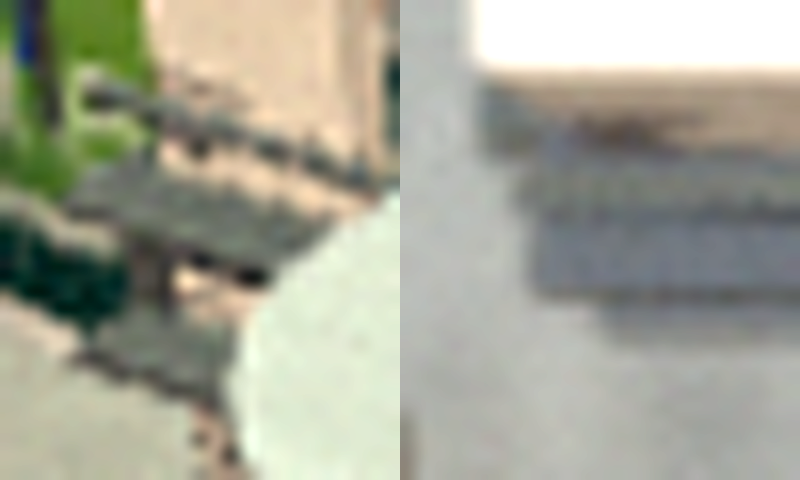

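Run:
```python
from h import *
S,T=load('scene1'),load('top0')
sp=lambda x,y:(212+x/16-.5+.03,165+y/16-.5+.03)
tp=lambda x,y:(143+(x-400)/16-.5,184+y/16-.5)
for n,a,b in(('B',(70,205),(535,297)),('C',(85,345),(600,340)),('Btop',(105,165),(520,205)),('A',(90,95),(480,155))):
    print(n,*tri([(S,sp(*a)),(T,tp(*b))]))
# column top corner (near-left)
print('coltop',*tri([(S,(210+11,150+9.3)),(T,(150,188.3))]), *tri([(S,(210+24.5,150+12.5)),(T,(169.6,188.5))]))
# pan rim: fit circle of 70 at height z to the scene+top ellipse extremes
from scipy.optimize import least_squares
def ell(d,c,z):
    a=np.linspace(0,2*np.pi,360);return np.array([proj(d,[c[0]+70*np.cos(k),c[1]+70*np.sin(k),z]) for k in a])
def f(p):
    e=ell(S,p[:2],p[2]);g=ell(T,p[:2],p[2])
    return [e[:,0].min()-226.3,e[:,0].max()-291.5,e[:,1].min()-172,g[:,0].min()-182.5,g[:,0].max()-263.7,g[:,1].min()-162.5,g[:,1].max()-242]
q=least_squares(f,[577,180,115]);print(q.x,q.fun.round(1))
```

```text
B [578.35188059 307.29119906  97.94502911] [array([0.1, 0. ]), array([-0.1,  0.1])]
C [577.70070885 307.02406575  75.66489285] [array([0.2, 0. ]), array([-0.2,  0.1])]
Btop [588.11787253 309.06236206  99.43716521] [array([0.2, 0. ]), array([-0.2,  0.1])]
A [590.93987597 311.54530682 108.65852542] [array([0.7, 0. ]), array([-0.7,  0.6])]
coltop [593.05855254 297.62556858 139.67650358] [array([0.6, 0. ]), array([-0.7,  0.5])] [594.86839652 263.03531932 140.41627404] [array([-0.6,  0. ]), array([ 0.6, -0.5])]
[578.24539819 180.28734111 110.65210743] [ 0.4  0.5  0.1 -0.6 -0.  -0.1  0.4]
```

Prong corners triangulate to z≈98 and 76 mm, so the mark is at about 87 mm, 28 mm below the empty pan. The large weight alone (30 mm) is the right load. Next I'll grasp it.

Request:
play_rows --dp '[[0,0,0.8],[0,0.02,1.6],[0,0.02,2.4],[0,0.02,3.0],[0,0.02,3.4]]' --rot '[[0,0,0],[0,0,0],[0,0,0],[0,0,0],[0,0,0]]'

```text
clock: 2.07
eef_pos: [488.0, -44.6, 34.4]
tcp_rot: [-3.142, 0.004, -0.001]
contact_force: [0.8, 0.2, 0.4]
opening: 0.997
grasp_force: 0.0
```

Request:
play_rows --dp '[[0,0,0.2],[0,0,0.4],[0,0,0.6],[0,0,0.74],[0,0,0.74]]' --rot '[[0,0,0],[0,0,0],[0,0,0],[0,0,0],[0,0,0]]'

```text
clock: 2.48
eef_pos: [490.4, -43.7, 6.7]
tcp_rot: [-3.142, 0.0, -0.001]
contact_force: [-1.2, 0.1, -0.2]
opening: 1.004
grasp_force: 0.0
```

Request:
play_rows --dp '[[0,0,0],[0,0,0],[0,0,0],[0,0,0],[0,0,0]]' --rot '[[0,0,0],[0,0,0],[0,0,0],[0,0,0],[0,0,0]]' --fingers 0 --grip_force 30

```text
clock: 2.9
eef_pos: [490.9, -43.5, 7.5]
tcp_rot: [3.142, -0.001, -0.0]
contact_force: [0.4, -0.2, -0.5]
opening: 0.301
grasp_force: 0.0
```

Request:
play_rows --dp '[[0,0,0],[0,0,0],[0,0,0],[0,0,0],[0,0,0]]' --rot '[[0,0,0],[0,0,0],[0,0,0],[0,0,0],[0,0,0]]'

```text
clock: 3.32
eef_pos: [491.1, -43.5, 7.5]
tcp_rot: [-3.142, -0.001, -0.0]
contact_force: [-0.7, 1.4, 5.7]
opening: -0.0
grasp_force: 3.0
```

The fingers shut on nothing, so I'll look.

Run:
```python
from h import *
d=grab('scene','scene2.png');t=grab('top','top2.png')
print(proj(d,[491,-43.5,7]),proj(t,[491,-43.5,7]))
R=lambda a,w,h:cv2.resize(a,(w,h),interpolation=cv2.INTER_CUBIC)
A=np.hstack([R(d['color'][170:320,270:370],400,600),R(t['color'][170:320,290:390],400,600)])
cv2.imwrite('pics/crop4.png',A[:,:,::-1])
```

```text
[324.45495021 282.43496698] [347.8077828 258.899005 ]
```

View pics/crop4.png

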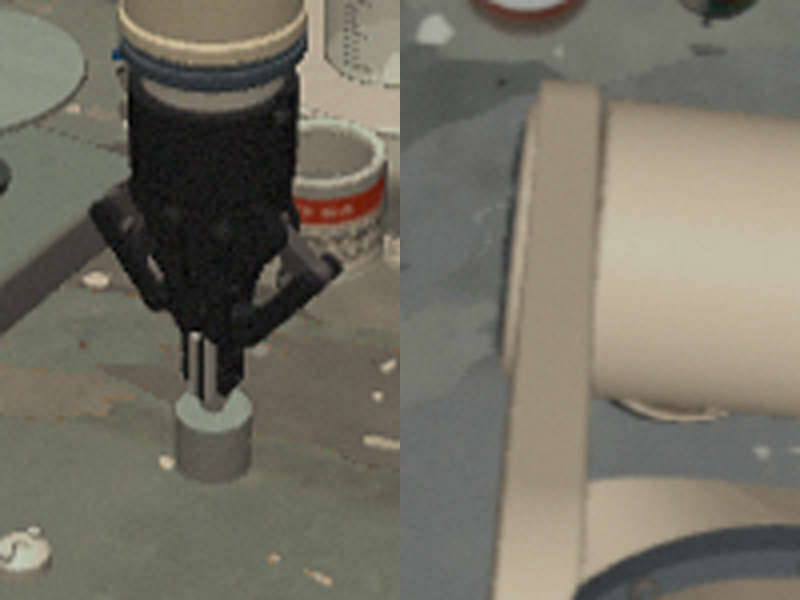

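Run:
```python
from h import *
S=load('scene1');d=load('scene2')
for dy in(-42,0,42): print(proj(S,[492.5,-40.2+dy,185.6]),proj(S,[492.5,-40.2+dy,172.6]))
for z in (7,20,34,46): print(z,proj(d,[491,-43.5,z]))
R=lambda a,w,h:cv2.resize(a,(w,h),interpolation=cv2.INTER_CUBIC)
A=np.hstack([R(d['color'][245:295,305:340],420,600),R(S['color'][130:210,275:370],380,600)])
cv2.imwrite('pics/crop5.png',cv2.convertScaleAbs(A,alpha=1.8)[:,:,::-1])
print(telemetry.sense())
```

```text
[343.40861247 210.23259952] [343.26898372 216.51147944]
[323.3307519  203.50411075] [323.34155237 209.70931995]
[304.03103423 197.03639307] [304.18086209 203.16888486]
7 [324.45495021 282.43496698]
20 [324.45261491 277.24526177]
34 [324.45006426 271.57698529]
46 [324.4478479  266.65160433]
{'clock': 3.4167, 'qpos': array([-9.14531975e-02,  4.20362144e-01,  2.05169453e+00,  2.26760056e-04,
        6.68710411e-01,  1.47951540e+00]), 'qvel': array([ 0.00133548, -0.00096517, -0.00109621, -0.00015402, -0.00018992,
       -0.00059541]), 'joint_efforts': array([-7.82742351e-01, -4.89618766e+01, -1.94810325e+01, -3.40280039e-01,
       -8.65004305e-02,  2.87015398e-03]), 'eef_pos': array([491.13584388, -43.48147387,   7.5501962 ]), 'tcp_rot': array([-3.14152776e+00, -8.34945479e-04, -3.50165392e-04]), 'contact_force': array([-0.63865769,  2.12057763,  6.90373004]), 'wrist_torque': array([0.34866194, 0.01722204, 0.00074258]), 'grasp_force': 2.994759902358055, 'opening': 0.0007460860722021122}
```

View pics/crop5.png

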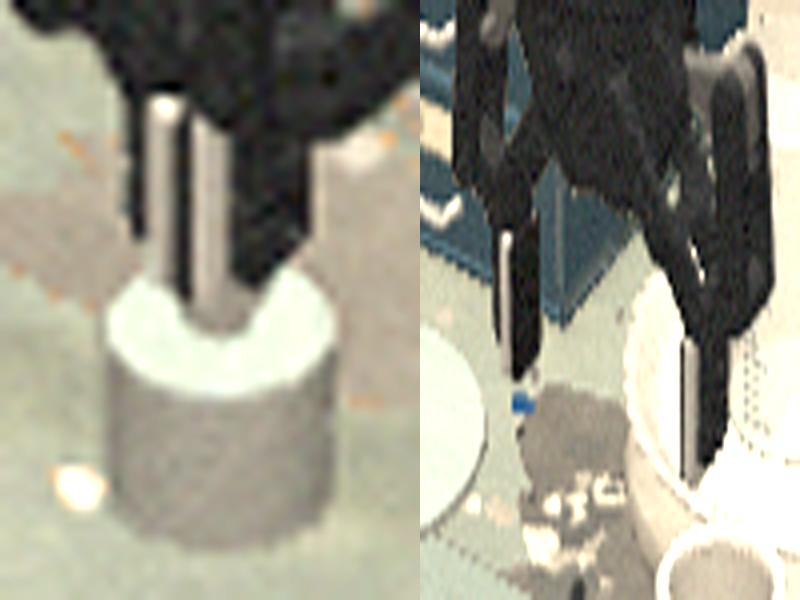

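Crop5 shows the shut tips sitting on the knob (dark tips at about px (324,268), z≈46 there), with 7 N upward. The reported TCP of 7.5 therefore reads about 38 mm lower than the real tips, and scene1's tips (16 px above prediction) agree. I'll lift, open, and descend further while watching the force.

Request:
play_rows --dp '[[0,0,-0.3],[0,0,-0.5],[0,0,-0.5]]' --rot '[[0,0,0],[0,0,0],[0,0,0]]'

```text
clock: 3.67
eef_pos: [491.6, -43.7, 28.4]
tcp_rot: [3.141, -0.002, -0.0]
contact_force: [0.9, -0.0, -0.7]
opening: -0.001
grasp_force: 0.0
```

Request:
play_rows --dp '[[0,0,0],[0,0,0],[0,0,0],[0,0,0],[0,0,0]]' --rot '[[0,0,0],[0,0,0],[0,0,0],[0,0,0],[0,0,0]]' --fingers 1

```text
clock: 4.08
eef_pos: [490.4, -43.5, 26.9]
tcp_rot: [-3.142, 0.001, -0.0]
contact_force: [-0.1, -0.4, 1.4]
opening: 0.707
grasp_force: 0.0
```

Request:
play_rows --dp '[[0,0,0],[0,0,0],[0,0,0],[0,0,0.1],[0,0,0.2]]' --rot '[[0,0,0],[0,0,0],[0,0,0],[0,0,0],[0,0,0]]'

```text
clock: 4.5
eef_pos: [490.9, -43.6, 19.0]
tcp_rot: [3.142, -0.001, -0.0]
contact_force: [0.0, 0.2, 1.1]
opening: 0.996
grasp_force: 0.0
```

Run:
```python
from h import *
go(493,-41,-28,0)
d=grab('scene','scene3.png');t=grab('top','top3.png')
a=load('scene2')['color'];
R=lambda a,w,h:cv2.resize(a,(w,h),interpolation=cv2.INTER_CUBIC)
A=np.hstack([R(d['color'][200:300,270:370],600,600),R(t['color'][200:300,320:353],200,600)])
cv2.imwrite('pics/crop6.png',cv2.convertScaleAbs(A,alpha=1.6)[:,:,::-1])
for y in(-42.5,42.5):
  print(proj(d,[491,-43.5+y,telemetry.sense()['eef_pos'][2]+13]),proj(d,[491,-43.5+y,telemetry.sense()['eef_pos'][2]+51]))
```

```text
dp [ 0.053 -0.064  1.176] rot [ 0.    -0.005 -0.003] 4.5 [490.9 -43.6  19. ] [ 3.142e+00 -1.000e-03 -0.000e+00]
[343.16575081 280.18995376] [343.54695008 264.27332691]
[306.4124775  265.33906095] [306.04495013 249.71298792]
```

View pics/crop6.png

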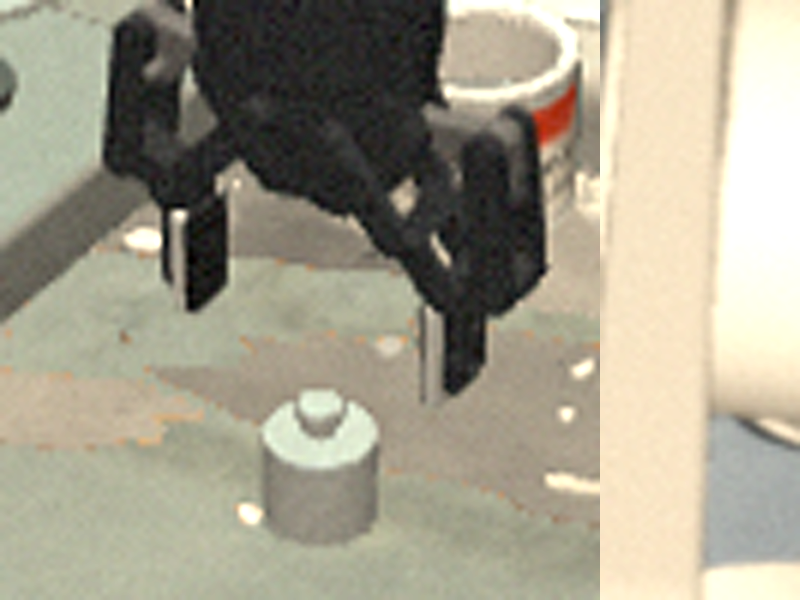

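View shows the weight still standing at (323,267), with both open fingers above it, centred within about 3 mm. The tips are about 35 mm higher than reported. I'll descend slowly.

Request:
play_rows --dp '[[0,0.05,0.3],[0,0.05,0.6],[0,0.05,0.85],[0,0.05,1.0],[0,0.05,1.12]]' --rot '[[0,0,0],[0,0,0],[0,0,0],[0,0,0],[0,0,0]]'

```text
clock: 5.02
eef_pos: [490.2, -45.5, -26.4]
tcp_rot: [-3.141, 0.001, -0.0]
contact_force: [-0.3, -0.0, 0.0]
opening: 1.001
grasp_force: 0.0
```

Request:
play_rows --dp '[[0,0,0],[0,0,0],[0,0,0],[0,0,0],[0,0,0]]' --rot '[[0,0,0],[0,0,0],[0,0,0],[0,0,0],[0,0,0]]' --fingers 0 --grip_force 30

```text
clock: 5.43
eef_pos: [491.1, -45.4, -24.9]
tcp_rot: [-3.141, -0.001, -0.0]
contact_force: [-0.4, 1.7, 4.2]
opening: 0.431
grasp_force: 29.6
```

Request:
play_rows --dp '[[0,0,0],[0,0,0],[0,0,0],[0,0,0],[0,0,0]]' --rot '[[0,0,0],[0,0,0],[0,0,0],[0,0,0],[0,0,0]]'

```text
clock: 5.85
eef_pos: [491.1, -45.4, -24.9]
tcp_rot: [-3.142, -0.001, -0.0]
contact_force: [-0.7, 2.7, 6.5]
opening: 0.432
grasp_force: 29.6
```

Gripped: opening 0.432 ≈ 37 mm. Since the weight stood on the bench at reported z −25, I'll use relative heights from here. Lifting.

Request:
play_rows --dp '[[0,0,-0.4],[0,0,-1.0],[0,0,-1.8],[0,0,-2.6],[0,0,-3.4]]' --rot '[[0,0,0],[0,0,0],[0,0,0],[0,0,0],[0,0,0]]'

```text
clock: 6.27
eef_pos: [489.9, -45.5, 111.6]
tcp_rot: [3.142, 0.001, -0.0]
contact_force: [0.9, -1.0, -3.7]
opening: 0.43
grasp_force: 31.3
```

Request:
play_rows --dp '[[0,0,-0.5],[0,0,-0.6],[0.2,-0.4,-0.6],[0.4,-1.0,-0.6],[0.7,-1.8,-0.6]]' --rot '[[0,0,0],[0,0,0],[0,0,0],[0,0,0],[0,0,0]]'

```text
clock: 6.68
eef_pos: [517.5, 25.9, 133.2]
tcp_rot: [3.141, 0.002, -0.002]
contact_force: [0.4, -0.1, -3.1]
opening: 0.429
grasp_force: 31.5
```

Request:
play_rows --dp '[[0.3,-0.8,0],[0.6,-1.6,0],[0.9,-2.4,0],[1.2,-3.1,0],[1.38,-3.63,0]]' --rot '[[0,0,0],[0,0,0],[0,0,0],[0,0,0],[0,0,0]]'

```text
clock: 7.1
eef_pos: [574.0, 173.9, 132.6]
tcp_rot: [3.141, 0.001, 0.001]
contact_force: [0.1, 0.1, -2.6]
opening: 0.43
grasp_force: 31.5
```

Request:
play_rows --dp '[[0,0,0],[0,0,0]]' --rot '[[0,0,0],[0,0,0]]'

```text
clock: 7.27
eef_pos: [573.0, 172.3, 132.5]
tcp_rot: [3.141, 0.002, 0.002]
contact_force: [0.1, -0.4, -4.4]
opening: 0.431
grasp_force: 31.5
```

Run:
```python
from h import *
go(574,172,96,0)
d=grab('scene','scene4.png');cv2.imwrite('pics/crop7.png',cv2.resize(d['color'][100:260,190:390],(800,600))[:,:,::-1])
```

```text
dp [0.027 0.008 0.911] rot [0.008 0.023 0.017] 7.2667 [573.  172.3 132.5] [3.141e+00 2.000e-03 2.000e-03]
```

View pics/crop7.png

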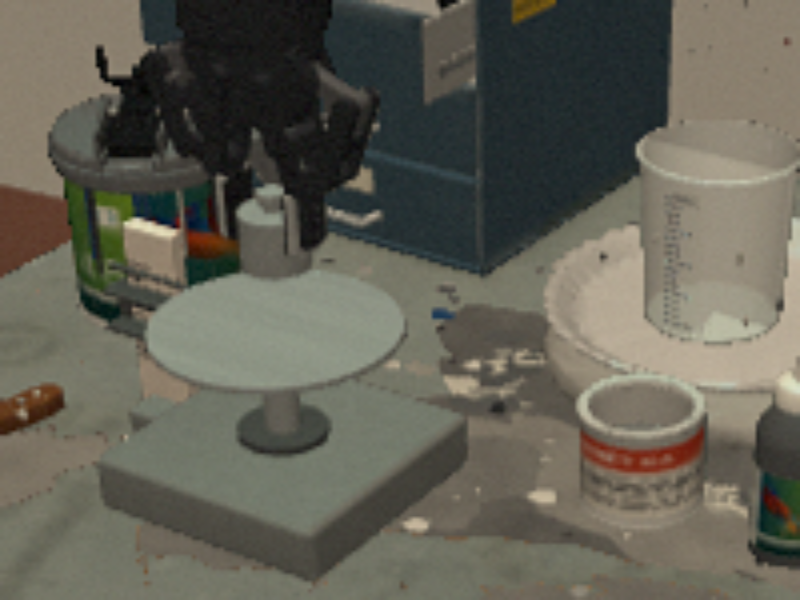

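The weight hangs upright over the pan's centre (base ≈ px (259,172), about 42 mm above the pan). Next I'll lower it gently and let the pan take the load until it has sunk about 30 mm, at reported z ≈ 60.

Request:
play_rows --dp '[[0.03,0,0.2],[0.03,0,0.4],[0.03,0,0.6],[0.03,0,0.75],[0.03,0,0.88]]' --rot '[[0,0,0],[0,0,0],[0,0,0],[0,0,0],[0,0,0]]'

```text
clock: 7.73
eef_pos: [574.5, 171.0, 97.9]
tcp_rot: [3.141, 0.001, -0.001]
contact_force: [0.8, 0.9, -3.0]
opening: 0.432
grasp_force: 31.5
```

Request:
play_rows --dp '[[0,0,0.08],[0,0,0.16],[0,0,0.24],[0,0,0.32],[0,0,0.4]]' --rot '[[0,0,0],[0,0,0],[0,0,0],[0,0,0],[0,0,0]]'

```text
clock: 8.15
eef_pos: [575.3, 171.6, 83.2]
tcp_rot: [-3.142, -0.0, -0.0]
contact_force: [-0.2, -0.6, -1.3]
opening: 0.434
grasp_force: 31.7
```

Request:
play_rows --dp '[[0,0,0.08],[0,0,0.16],[0,0,0.24],[0,0,0.32],[0,0,0.4]]' --rot '[[0,0,0],[0,0,0],[0,0,0],[0,0,0],[0,0,0]]'

```text
clock: 8.57
eef_pos: [575.3, 171.7, 67.0]
tcp_rot: [-3.142, -0.0, -0.0]
contact_force: [-0.6, -0.8, 0.2]
opening: 0.43
grasp_force: 31.7
```

Request:
play_rows --dp '[[0,0,0.05],[0,0,0.1],[0,0,0.1],[0,0,0.1],[0,0,0.1]]' --rot '[[0,0,0],[0,0,0],[0,0,0],[0,0,0],[0,0,0]]'

```text
clock: 8.98
eef_pos: [575.2, 171.6, 63.3]
tcp_rot: [-3.142, -0.0, -0.0]
contact_force: [1.0, -2.4, 0.8]
opening: 0.431
grasp_force: 31.7
```

Request:
play_rows --dp '[[0,0,0],[0,0,0],[0,0,0],[0,0,0],[0,0,0]]' --rot '[[0,0,0],[0,0,0],[0,0,0],[0,0,0],[0,0,0]]'

```text
clock: 9.4
eef_pos: [575.2, 171.7, 63.3]
tcp_rot: [-3.142, -0.0, -0.0]
contact_force: [1.4, -1.6, 0.6]
opening: 0.434
grasp_force: 31.7
```

Request:
play_rows --dp '[[0,0,0.03],[0,0,0.05],[0,0,0.05],[0,0,0.05],[0,0,0.05]]' --rot '[[0,0,0],[0,0,0],[0,0,0],[0,0,0],[0,0,0]]'

```text
clock: 9.82
eef_pos: [575.2, 171.7, 61.2]
tcp_rot: [-3.142, -0.0, -0.0]
contact_force: [0.4, -1.9, -0.3]
opening: 0.431
grasp_force: 31.7
```

Request:
play_rows --dp '[[0,0,0],[0,0,0],[0,0,0],[0,0,0],[0,0,0]]' --rot '[[0,0,0],[0,0,0],[0,0,0],[0,0,0],[0,0,0]]' --fingers 0.85

```text
clock: 10.23
eef_pos: [575.0, 171.7, 61.2]
tcp_rot: [-3.142, 0.0, -0.0]
contact_force: [0.6, -0.7, -0.3]
opening: 0.849
grasp_force: 0.0
```

Request:
play_rows --dp '[[0,0,0],[0,0,0],[0,0,-0.3],[0,0,-0.7],[0,0,-1.2]]' --rot '[[0,0,0],[0,0,0],[0,0,0],[0,0,0],[0,0,0]]'

```text
clock: 10.65
eef_pos: [574.3, 171.4, 109.5]
tcp_rot: [3.141, 0.002, -0.0]
contact_force: [0.6, -0.0, 0.0]
opening: 0.849
grasp_force: 0.0
```

Request:
play_rows --dp '[[0,0,-0.6],[0,0,-1.2],[0,0,-2.0],[0,0,-2.6],[0,0,-2.8]]' --rot '[[0,0,0],[0,0,0],[0,0,0],[0,0,0],[0,0,0]]'

```text
clock: 11.07
eef_pos: [577.1, 172.2, 226.4]
tcp_rot: [-3.14, -0.006, -0.0]
contact_force: [0.7, -0.8, 0.7]
opening: 0.851
grasp_force: 0.0
```

Request:
play_rows --dp '[[-0.5,0.5,0],[-1.0,1.0,0],[-1.5,1.5,0],[-2.0,2.0,0],[-2.2,2.2,0]]' --rot '[[0,0,0],[0,0,0],[0,0,0],[0,0,0],[0,0,0]]'

```text
clock: 11.48
eef_pos: [484.2, 81.8, 221.0]
tcp_rot: [3.141, 0.002, -0.001]
contact_force: [0.2, -0.3, -0.4]
opening: 0.854
grasp_force: 0.0
```

Request:
play_rows --dp '[[0,0,0],[0,0,0],[0,0,0],[0,0,0],[0,0,0]]' --rot '[[0,0,0],[0,0,0],[0,0,0],[0,0,0],[0,0,0]]'

```text
clock: 11.9
eef_pos: [487.8, 84.3, 221.0]
tcp_rot: [-3.141, 0.0, 0.0]
contact_force: [-0.1, -0.2, -0.5]
opening: 0.849
grasp_force: 0.0
```

Request:
play_rows --dp '[[0,0,0],[0,0,0],[0,0,0],[0,0,0],[0,0,0]]' --rot '[[0,0,0],[0,0,0],[0,0,0],[0,0,0],[0,0,0]]'

```text
clock: 12.32
eef_pos: [487.1, 83.7, 221.2]
tcp_rot: [3.142, 0.0, -0.0]
contact_force: [-0.0, -1.1, 0.4]
opening: 0.849
grasp_force: 0.0
```

Ten pictures used, so I'll check the result numerically: weight template match, pan rim, and pointer against prongs.

Run:
```python
from h import *
S0,S=load('scene0'),load('scene1');d=grab('scene','scene5.png')
g=lambda x:cv2.cvtColor(x['color'],cv2.COLOR_RGB2GRAY)
tp=g(S0)[263:293,312:335]
m=cv2.matchTemplate(g(d)[120:250,190:330],tp,cv2.TM_CCOEFF_NORMED);_,v,_,l=cv2.minMaxLoc(m)
k=np.array([l[0]+190+11.3,l[1]+120+4.5]);print('large match',v,'knob top px',k)
for z in(80,85,90): print(z,proj(d,[577,176,z+46]),proj(d,[577,180,z]))
m=cv2.matchTemplate(g(d)[290:340,410:445],g(S0)[297:327,418:436],cv2.TM_CCOEFF_NORMED);print('small still',m.max())
for n,x in(('before',S),('after',d)):
    for u in(219,221,223): print(n,u,g(x)[164:196,u])
# pan rim left/right rows: pan-coloured run widths
h=cv2.cvtColor(d['color'],cv2.COLOR_RGB2HSV)
for n,x in(('b',S),('a',d)): print(n,'column u=240',g(x)[170:225:2,240],'u=285',g(x)[170:225:2,285])
```

```text
large match 0.5804102420806885 knob top px [261.3 180.5]
80 [260.16336662 181.86974378] [260.11366897 199.97144697]
85 [260.0085453  179.79732251] [259.96230361 197.98920193]
90 [259.85298051 177.71494929] [259.81022819 195.99765812]
small still 0.9930498
before 219 [ 72  68  70  68  65  75  80  56 107  89  69  68  69  71  66  63  63  36
  19  27  39  65  71  63  52 109 122 115 115 115 116 118]
before 221 [140 144 126 117 100  70  67  73  40  68  59  67  74  69  74  56  36  43
  47  40  61  71  71  76  50  86 115 119 118 118 123 114]
before 223 [133 132 131 131 132 113 101  94  68  63  93 119  79  72  68  79  49  65
 139  83  82  74  67  72  77  50 107 124 118 122 117 116]
after 219 [ 71  69  68  70  70  75  87  88 106  86  69  63  72  71  70  60  62  52
  57  26  38  67  72  63  51 109 120 117 115 113 115 117]
after 221 [143 145 128 118 103  71  69  51  64  70  59  63  69  69  74  55  40  39
  72  48  58  70  71  71  52  86 114 119 119 118 119 116]
after 223 [132 135 134 130 136 113 100 108  98 101  98 118  82  72  73  78  51  68
 119  86  65  68  67  70  73  50 110 125 123 122 120 119]
b column u=240 [ 33  31  30 136 141 145 141 146 146 144 147 141 140 146 145 142  97 112
 107 116 114 113 113 111 116 115 119 117] u=285 [114 119 114 115 139 144 143 140 145 144 143 142 143  85 117 112 118 111
 118 122 120 119 118 116 120 117 117 118]
a column u=240 [ 35  35  32  32 116  43  23  18 126 136 141 143 145 147 148 145 146 142
 144 150 146 145  98 115 115 113 119 120] u=285 [117 120 118 115 116 121 122 117 121  99 144 144 147 143 146 146 145 142
 145  94 116 117 116 118 118 119 122 123]
```

The pan sank 12 px (≈30 mm), the pointer now shows in the gap between the prongs (rows 181–183), and the weight stands at the centre. The small weight hasn't moved. Handing in.

```bash
python3 -c "
from h import *
print(r.sign_off())"
```

```text
the job is handed in; nothing more can be done
None
```

The large 300 g weight stands alone on the pan, the pointer rests between the clip's prongs by image measurement, the small weight is untouched on the bench, and the job is handed in; the judge returned no verdict.

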